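# Clear and load the vacuum clamping plate

### The job

Get the vacuum plate ready for sanding: first clear all the offcuts left on it into the plywood offcut box. Then lay every maple blank flat on the plate in one tight row along the long fence, each with its length at right angles to the fence: the first hard up in the corner between the long fence and the end stop, each next one tight against its neighbour, every end flush on the long fence. When all are flush, press the plain start button on the pump's switch box fully down and let it spring back; do not press the mushroom-shaped stop button, and leave the other things on the bench where they are.

Things in the scene. Friction and masses are not known exactly. Their poses are not given: they have to be found in the camera images.
- plate: Fixed vacuum plate: aluminium, 180 (x) x 270 (y) x 22 mm, black groove lines. Origin: centre of its underside; x roughly away from the robot, y to its left. Two steel bars, 20 mm wide, stand 18 mm above its top: the long fence along the far (+x) edge, working face at x = +70 mm, and the end stop along the left (+y) edge, face at y = +115 mm. Behind it a gauge 95 mm tall.
- corner (a point): Inside corner of the plate, where the faces of long fence and end stop meet the plate's top, 22 mm above the bench; axes as the plate's. The row runs from here along -y, on the -x side of the fence. A loaded blank has its centre at x = -45, z = +11 and y = -21, -63, -105 or -147 mm (first to fourth), its x axis along this x, either way round.
- bin: Offcut box of plywood, open on top, fixed to the bench: 160 (x) x 140 (y) x 80 mm high outside, walls and floor 6 mm. Origin: centre of its underside.
- blank1: Planed maple blank, a pale flat bar 90 (x) x 42 (y) x 22 (z) mm, about 60 g. Origin at its centre. The blanks are alike and may be loaded in any order; three or four are there, starting flat on the bench right of the plate.
- blank2: Another such blank, 90 x 42 x 22 mm, origin at its centre.
- blank3: Another such blank, 90 x 42 x 22 mm, origin at its centre.
- blank4: Another such blank, 90 x 42 x 22 mm, origin at its centre.
- strip: Offcut: a dark wooden strip 70 (x) x 26 (y) x 18 (z) mm, origin at its centre. Two or three of the three offcuts are there, lying on the plate, long axis roughly along the plate's x.
- stub: Offcut: the end of a turned spindle lying along x, 66 mm long: a 28 mm square piece (x -32 to -6 mm) and a round one of 28 mm diameter (x 0 to 34 mm), joined by a 24 mm neck. Origin on its axis, 14 mm above what it lies on.
- notched: Offcut: an L-shaped block 20 mm thick. Long leg 62 (x) x 22 (y) mm, origin at the centre of this leg; at its +x end a foot 24 (x) x 20 (y) mm sticks out to -y (x 7 to 31, y -31 to -11 mm). Grip the leg across y at about x = -13 mm.
- switchbox: Grey switch box of the vacuum pump, fixed left of the plate: 150 (x) x 75 (y) x 55 mm high, its x roughly along the plate's x. Origin: centre of the underside. On its top stand two buttons 76 mm apart: the start button nearer the robot, the mushroom stop button farther away.
- start (a joint): Start button: travel in m, 0 up, 0.006 fully down. A spring pushes it up, 1.5 N at first and 5 N fully down.
- start_top (a point): Centre of the top of the start button: a grey plunger of 28 mm diameter, in a low dark collar 44 mm wide, 22 mm above the box's top (77 mm above the bench) when up.
- stop (a joint): Stop button: travel in m, 0 up, 0.005 down, spring returned. Not to be pressed.
- stop_top (a point): Top of the stop button: a mushroom head of 40 mm diameter, 28 mm above the box's top.
- spindle: Bystander: small turned dark spindle standing up, 56 mm wide at the foot, 105 mm tall; origin under its foot.
- glue: Bystander: white glue bottle, 60 mm diameter, 160 mm tall; origin under it.
- bowl: Bystander: turned wooden bowl, 104 mm wide, 45 mm high; origin under it.
- calipers: Bystander: steel calipers lying flat, 220 mm long (x), 12 mm high; origin under the middle of the beam.
- discs: Bystander: stack of sanding discs, 125 mm diameter, 18 mm high; origin under it.
- gouge: Bystander: turning gouge with a wooden handle lying beyond the plate, 360 mm long (x), about 30 mm high.
- sander: Bystander: orbital sander standing on its pad, 125 mm diameter, 130 mm tall; origin under the pad.

How it is judged (in metres and radians):
On the way, in this order (a step that is already met when the one before it is completed fails the run):
1. every offcut lies in the offcut box (x of strip in the frame of bin between -0.074 and 0.074 m and y of strip in the frame of bin between -0.064 and 0.064 m and z of each of strip, stub, notched in the frame of bin below 0.075 m and linear speed of each of strip, stub, notched below 0.02 m/s and x of stub in the frame of bin between -0.074 and 0.074 m and y of stub in the frame of bin between -0.064 and 0.064 m and x of notched in the frame of bin between -0.074 and 0.074 m and y of notched in the frame of bin between -0.064 and 0.064 m), for 0.2 s.
2. every blank lies flat in one tight row, flush on the long fence, the first in the corner (x of blank1 in the frame of corner between -0.048 and -0.042 m and z of blank1 in the frame of corner between 0.007 and 0.015 m and angle between the x axis of each of blank1, blank2, blank3, blank4 and the x axis of corner, either way round below 0.035 rad and angle between the z axis of each of blank1, blank2, blank3, blank4 and the z axis of corner, either way round below 0.06 rad and linear speed of each of blank1, blank2, blank3, blank4 below 0.01 m/s and (y of blank1 in the frame of corner between -0.024 and -0.018 m or y of blank1 in the frame of corner between -0.067 and -0.059 m or y of blank1 in the frame of corner between -0.11 and -0.1 m or y of blank1 in the frame of corner between -0.153 and -0.141 m) and x of blank2 in the frame of corner between -0.048 and -0.042 m and z of blank2 in the frame of corner between 0.007 and 0.015 m and (y of blank2 in the frame of corner between -0.024 and -0.018 m or y of blank2 in the frame of corner between -0.067 and -0.059 m or y of blank2 in the frame of corner between -0.11 and -0.1 m or y of blank2 in the frame of corner between -0.153 and -0.141 m) and x of blank3 in the frame of corner between -0.048 and -0.042 m and z of blank3 in the frame of corner between 0.007 and 0.015 m and (y of blank3 in the frame of corner between -0.024 and -0.018 m or y of blank3 in the frame of corner between -0.067 and -0.059 m or y of blank3 in the frame of corner between -0.11 and -0.1 m or y of blank3 in the frame of corner between -0.153 and -0.141 m) and x of blank4 in the frame of corner between -0.048 and -0.042 m and z of blank4 in the frame of corner between 0.007 and 0.015 m and (y of blank4 in the frame of corner between -0.024 and -0.018 m or y of blank4 in the frame of corner between -0.067 and -0.059 m or y of blank4 in the frame of corner between -0.11 and -0.1 m or y of blank4 in the frame of corner between -0.153 and -0.141 m) and (y of blank1 in the frame of corner between -0.024 and -0.018 m or y of blank2 in the frame of corner between -0.024 and -0.018 m or y of blank3 in the frame of corner between -0.024 and -0.018 m or y of blank4 in the frame of corner between -0.024 and -0.018 m) and (y of blank1 in the frame of corner between -0.067 and -0.059 m or y of blank2 in the frame of corner between -0.067 and -0.059 m or y of blank3 in the frame of corner between -0.067 and -0.059 m or y of blank4 in the frame of corner between -0.067 and -0.059 m or y of each of blank1, blank2, blank3, blank4 in the frame of corner above -0.09 m) and (y of blank1 in the frame of corner between -0.11 and -0.1 m or y of blank2 in the frame of corner between -0.11 and -0.1 m or y of blank3 in the frame of corner between -0.11 and -0.1 m or y of blank4 in the frame of corner between -0.11 and -0.1 m or y of each of blank1, blank2, blank3, blank4 in the frame of corner above -0.132 m)), for 0.2 s.
3. the start button is fully down (value of joint start above 0.005 m), for 0.05 s.
At the end, for the whole second after the job is handed in: All offcuts lie still in the box, below its rim; all blanks lie flat and still in one gapless row from the corner: ends within 3 mm of the fence, within 2 degrees of square, places 1 to 4 within 3, 4, 5, 6 mm along the row; the start button is up again (all of step 1 and all of step 2 and value of joint start below 0.001 m); the robot touches nothing.
It fails at once if the start button is pressed while an offcut is not in the offcut box (value of joint start above 0.003 m and (not (x of strip in the frame of bin between -0.074 and 0.074 m and y of strip in the frame of bin between -0.064 and 0.064 m and z of strip in the frame of bin below 0.075 m) or not (x of stub in the frame of bin between -0.074 and 0.074 m and y of stub in the frame of bin between -0.064 and 0.064 m and z of stub in the frame of bin below 0.075 m) or not (x of notched in the frame of bin between -0.074 and 0.074 m and y of notched in the frame of bin between -0.064 and 0.064 m and z of notched in the frame of bin below 0.075 m))).
It fails at once if the stop button is pressed (value of joint stop above 0.002 m).
It fails at once if another thing on the bench is moved more than 4 cm (distance of any of spindle, glue, bowl, calipers, discs, gouge, sander from where it was at the start of the episode above 0.04 m).
Of strip, stub, notched only 2 to 3 are there at a start; the rules pass over those that are not, and their reading is None.
Of blank1, blank2, blank3, blank4 only 3 to 4 are there at a start; the rules pass over those that are not, and their reading is None.
At some moment in a run one of blank1, blank2, blank3, blank4 may be knocked a few centimetres aside while the robot is not near it.
Once in a run the grip may slacken for a moment while it holds something.
It also fails if it takes over 210 s, if anything falls off the work surface, if the arm or the gripper's body presses on something with over 40 N, if the wrist force passes 120 N, or if a joint passes its speed limit or range.

### The arm

A 6-joint arm with a two-finger parallel gripper is mounted at the origin on the work surface. World frame = base frame: x ahead of the robot, y to its left, z up, the work surface at z = 0. Lengths are in mm, angles in rad, forces in N, time in s.
With the tool pointing down it reaches from about 425 to 950 mm from the base axis. Payload 14.7 kg.
Tool frame: the origin (TCP) lies on the centre line of the jaws, within the pads' length; the fingertips stand 22 mm ahead of it and the grasp point (between the pads) lies 3 mm ahead of it; z points along the fingers, y is the line along which they close (so a half turn about z gives the same grasp; the last joint's range is limited). The gripper opens to 85 mm and grips with 20 to 120 N. Pads are 22 mm wide; open, the fingers measure 114 mm over their backs; the gripper's body (76 mm by 85 mm) begins 54 mm behind the grasp point. The pads swing forward as they close: fully open they stand 13 mm farther back than shut.
Start: joints at [-1.242, 0.48, 1.596, -0, 1.065, -0.047], TCP at [238.576, -604.627, 253.297] pointing down, gripper open.
Joint ranges: [-2.75, 2.75], [-0.82, 2.05], [0.23, 2.67], [-1.56, 4.7], [0.09, 2.69], [-2.92, 2.92]. Speed limits (rad/s): [1.89, 1.89, 2.39, 3.01, 3.01, 3.01].

### API

Orientations are given as a unit quaternion [w, x, y, z].
In Python, from cell import ctrl gives the robot as it stands. Calls block until the motion is done:
- ctrl.move_to(position, orientation): joint-space move of the TCP to a pose.
- ctrl.line_to(position, frame=None, rate=150): straight line of the TCP; frame=None keeps the orientation; rate is the mean speed in mm/s.
- ctrl.goto_joints(angles): joint-space move.
- ctrl.grip(opening, newtons=None): opening from 0.0 (shut) to 1.0 (fully open); newtons is the grip in N (None keeps the last); returns when the fingers have stopped.
- ctrl.wait(seconds).
- ctrl.inverse_kinematics(position, orientation): joint angles nearest the present ones, or None.
- ctrl.get_state(): the state.
- ctrl.capture(name): name is "side" or "top" or "wrist"; returns a dict with "pixels" (400x640x3 uint8, red, green, blue), "mtx" (3x3 intrinsics, pixels), "R" (3x3) and "t" (3): a world point X has camera coordinates R X + t. Camera axes: x right, y down, z forward; pixel columns grow to the right and rows downward; lengths in mm; the calibration is good to about 2 mm. A picture is of the moment at which its call begins. There is no depth.
A pose or a line that the arm cannot do raises ctrl.Unreachable and nothing moves.
- ctrl.job_done(): hands the job in; it is judged then, once.
Trained networks look in the newest picture that a camera, given by its name, has taken for a name from the list of things; names that differ only in an ending like _2 or _b are one class to them, and where a whole thing is asked for, a point or a joint stands for the part that bears it (a point fixed in the world has none). Each returns a list of dicts, best first, with "score" (0 to 1); they miss things now and then, are a little off and sometimes report something else, mostly with a low value. They report only what shows in the picture. A call takes as long as a camera call.
- ctrl.spot_in(camera, name): "bbox" ([left, top, right, bottom] in pixels, round what is visible of it).
- ctrl.silhouettes(camera, name): "mask" (400x640 bool, what is visible of it) and "bbox" ([left, top, right, bottom] in pixels, round what is visible of it).
The state is a dict: "clock": time; "joint_positions": joint angles; "qvel": joint speeds; "effort": joint torques, N m; "ee_pos": TCP position; "tcp_rot": TCP orientation; "wrist_force": force on the tool from outside, world axes, zero at the start; "ft_torque": the same for the moment, N m; "opening": opening from 0.0 (shut) to 1.0 (fully open); "gripper_force": force on a finger pad.
Only numpy, scipy, OpenCV 4.12 (cv2) and the standard library are available. Lean on these libraries where they do the work, as an engineer would, in place of code of your own. Each camera call takes 0.05 s, during which the arm holds its last target. There are 200 camera calls.

## Working session

There is one attempt and no reset: what is moved stays moved. The work goes in short steps, each a Python script; the robot and the scene stay as the last script left them, time stands still between calls to the robot, and variables do not carry over. Pictures are saved under pics/ and viewed, at most 14 in all, crops included, and the job is handed in when it is done.

```bash
ls; mkdir -p pics
python3 - <<'E'
from cell import ctrl
import cv2,numpy as np
for n in("top","side"):
    c=ctrl.capture(n); cv2.imwrite(f"pics/{n}0.png",c["pixels"][:,:,::-1]); print(n,c["mtx"].tolist(),(-c["R"].T@c["t"]).round(1), c["R"].round(3).tolist())
    for k in "plate bin blank1 strip stub notched switchbox start_top stop_top spindle glue bowl calipers discs gouge sander".split():
        print(k,[(round(d["score"],2),np.round(d["bbox"]).astype(int).tolist()) for d in ctrl.spot_in(n,k)[:5]])
print(ctrl.get_state())
E
```

```text
pics
top [[459.3758305811706, 0.0, 313.73257833424043], [0.0, 459.3758305811706, 196.71600953939927], [0.0, 0.0, 1.0]] [ 417.   -28.9 1377.7] [[-0.009, -1.0, -0.008], [-0.994, 0.01, -0.108], [0.108, 0.007, -0.994]]
plate []
bin [(0.78, [131, 201, 187, 260])]
blank1 [(0.89, [361, 189, 378, 217]), (0.83, [454, 196, 471, 232]), (0.75, [424, 181, 440, 218]), (0.5, [295, 188, 307, 212]), (0.16, [197, 164, 228, 227])]
strip [(0.77, [295, 189, 302, 213])]
stub []
notched [(0.64, [276, 188, 290, 211])]
switchbox [(0.72, [196, 165, 229, 228])]
start_top [(0.32, [362, 189, 377, 216])]
stop_top []
spindle [(0.77, [354, 130, 372, 152]), (0.74, [281, 259, 355, 282])]
glue [(0.97, [393, 123, 419, 152])]
bowl [(0.92, [374, 250, 412, 288]), (0.69, [424, 183, 443, 216])]
calipers [(0.95, [282, 258, 356, 284])]
discs [(0.62, [213, 252, 258, 296])]
gouge [(0.89, [314, 118, 374, 131])]
sander [(0.75, [178, 122, 227, 171])]
side [[516.6229886837964, 0.0, 324.8687844552104], [0.0, 516.6229886837964, 198.39895625288696], [0.0, 0.0, 1.0]] [  47.7  801.3 1179.4] [[-0.855, -0.518, -0.005], [-0.384, 0.64, -0.6
[... 941 characters left out ...]
ck': 1.7, 'joint_positions': array([-1.24158478e+00,  4.80225769e-01,  1.59629740e+00,  8.11708185e-06,
        1.06505931e+00, -4.66024978e-02]), 'qvel': array([-0.00071368,  0.00023216,  0.00046677,  0.00085431, -0.00053221,
       -0.00102192]), 'effort': array([ 4.70708997e-03, -9.50473309e+01, -4.30645394e+01,  7.58913720e-04,
        1.29011689e-03, -1.29393669e-05]), 'ee_pos': array([ 238.59247696, -604.63592883,  253.28079492]), 'tcp_rot': array([4.53531130e-06, 9.82397729e-01, 1.86801237e-01, 4.23139659e-06]), 'wrist_force': array([-0.18971393,  0.3640015 ,  0.16299152]), 'ft_torque': array([-0.06330456,  0.01187806, -0.00876618]), 'gripper_force': 0.0, 'opening': 1.002422475935646}
```

Run:
```python
import cv2
a=cv2.imread("pics/top0.png");cv2.imwrite("pics/top0c.png",cv2.resize(a[105:305,120:490],(800,432),interpolation=cv2.INTER_CUBIC))
a=cv2.imread("pics/side0.png");cv2.imwrite("pics/side0c.png",cv2.resize(a[100:400,170:450],(560,600),interpolation=cv2.INTER_CUBIC))
```

```text
(no output)
```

View pics/top0c.png

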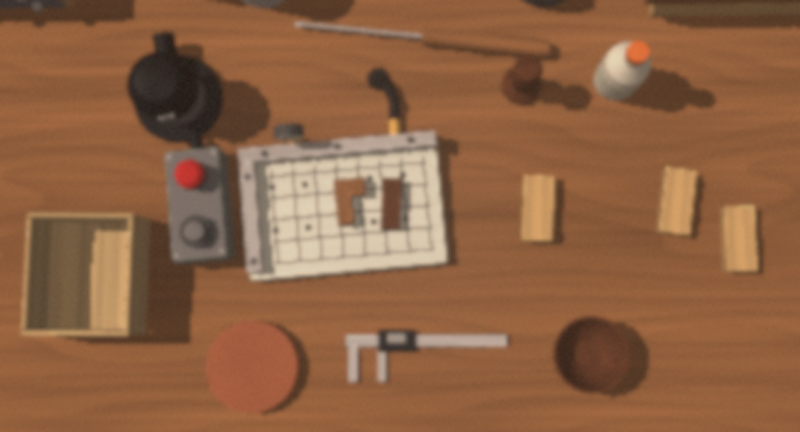

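View pics/side0c.png

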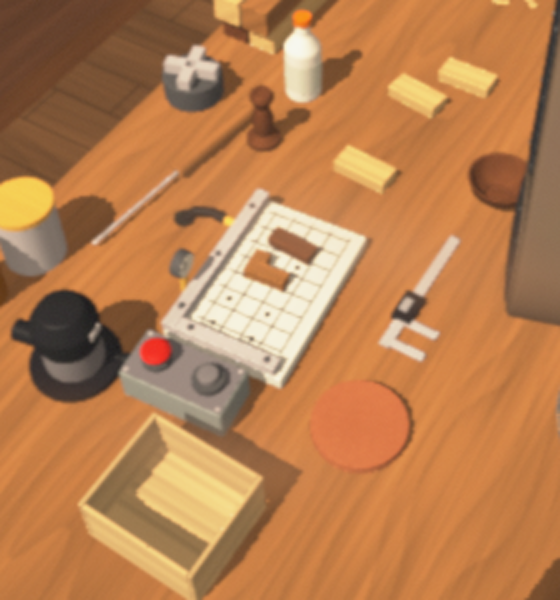

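The top view shows two offcuts on the plate: notched at about crop (349,200) and the strip at (393,203). There is no stub. Three blanks lie at crop (539,208), (678,201) and (741,238), and the bin is at the left. The side view agrees. Next I'll get rough positions, then refine with the wrist camera.

```bash
cat > h.py <<'E'
from cell import ctrl
import numpy as np, cv2
def q(th): return [0,np.cos(th/2),np.sin(th/2),0]   # tool down, tool x along heading th
def proj(c,P):
    X=c["R"]@np.asarray(P,float).T+np.asarray(c["t"]).reshape(3,1); u=c["mtx"]@X; return (u[:2]/u[2]).T
def plane(c,uv,z):
    uv=np.atleast_2d(uv); d=(np.linalg.inv(c["mtx"])@np.c_[uv,np.ones(len(uv))].T); d=c["R"].T@d
    o=-c["R"].T@c["t"]; return (o[:,None]+d*((z-o[2])/d[2])).T
def tri(obs):  # [(cam,uv)] -> point, ray misfit
    A=np.zeros((3,3));b=np.zeros(3);L=[]
    for c,uv in obs:
        o=-c["R"].T@c["t"];d=c["R"].T@np.linalg.inv(c["mtx"])@np.r_[uv,1];d/=np.linalg.norm(d)
        M=np.eye(3)-np.outer(d,d);A+=M;b+=M@o;L.append((M,o))
    p=np.linalg.solve(A,b);return p,[float(np.linalg.norm(M@(p-o))) for M,o in L]
def shot(n,f=None):
    c=ctrl.capture(n)
    if f: cv2.imwrite("pics/"+f,c["pixels"][:,:,::-1])
    return c
E
python3 - <<'E'
from h import *
c=shot("top")
S=800/370
for n,u,v,z in [("notched",349,200,42),("strip",393,203,40),("b1",539,208,22),("b2",678,201,22),("b3",741,238,22),("bin",80,272,80),("plateTL",240,150,40),("platecorner",268,158,22),("plateBR",447,262,22),("start",196,231,77),("stop",190,175,83)]:
    print(n,plane(c,(u/S+120,v/S+105),z).round(0)[0])
for n,u,v,z in [("start",210,377,77),("binc",173,505,80),("b1",365,168,22)]:
    c2=shot("side") if n=="start" else c2
    print(n,plane(c2,(u/2+170,v/2+100),z).round(0)[0])
ctrl.move_to([520,80,400],q(0)); 
w=shot("wrist","w1.png"); print((-w["R"].T@w["t"]).round(1),w["R"].round(3).tolist(),w["mtx"][0,0])
print(ctrl.get_state()["clock"],ctrl.get_state()["joint_positions"].round(2))
E
```

```text
notched [561.  76.  42.]
strip [557.  16.  40.]
b1 [ 550. -183.   22.]
b2 [ 557. -374.   22.]
b3 [ 506. -457.   22.]
bin [466. 425.  80.]
plateTL [631. 225.  40.]
platecorner [623. 189.  22.]
plateBR [477. -56.  22.]
start [518. 274.  77.]
stop [592. 282.  83.]
start [513. 284.  77.]
binc [452. 444.  80.]
b1 [ 546. -171.   22.]
[597.4  79.6 520.6] [[-0.001, -1.0, 0.001], [-0.955, 0.001, 0.298], [-0.298, -0.001, -0.955]] 352.5595852763966
4.5167 [ 0.09  0.18  1.67 -0.    1.29  1.67]
```

View pics/w1.png

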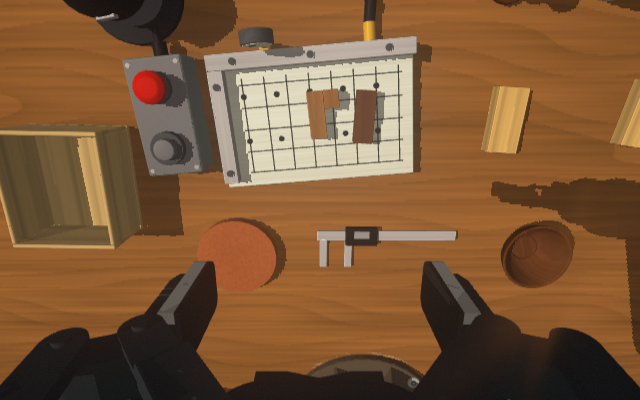

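The wrist view shows the plate from (206,55) to (417,171), with the notched piece at (322,113) and the strip at (365,117). The start button is at (167,150), the stop at (151,87), and the bin's top spans about (0-125, 130-245). Next I'll fit the plate model from two closer wrist views.

```bash
cat >> h.py <<'E'
from scipy.optimize import least_squares
def sub(c,uv,w=4):
    g=cv2.cvtColor(c["pixels"],cv2.COLOR_RGB2GRAY); p=np.float32(uv).reshape(-1,1,2).copy()
    cv2.cornerSubPix(g,p,(w,w),(-1,-1),(3,30,0.01)); return p.reshape(-1,2)
def w2(P,x,y,th): 
    P=np.atleast_2d(np.asarray(P,float)); R=np.array([[np.cos(th),-np.sin(th)],[np.sin(th),np.cos(th)]]); return np.c_[P[:,:2]@R.T+[x,y],P[:,2]]
PL=np.array([(90,135,40),(90,-135,40),(-90,135,40),(-90,-135,22),(70,115,40)],float)
E
python3 - <<'E'
from h import *
w=[shot("wrist")]; uv0=np.array([(206,55),(417,38),(230,186),(414,171),(226,70)])
uv=[sub(w[0],uv0)]
f=lambda p:np.concatenate([(proj(c,w2(PL,*p[:3])+[0,0,p[3]])-u).ravel() for c,u in zip(w,uv)])
s=least_squares(f,[550,80,0.07,0],loss="soft_l1");print(s.x,s.fun.round(1))
for k,y in enumerate((30,120)):
    ctrl.move_to([470,y,310],q(0)); c=shot("wrist",f"w2_{k}.png"); w.append(c)
    pr=proj(c,w2(PL,*s.x[:3])); u=sub(c,pr,7); uv.append(u); print((u-pr).round(1).tolist())
s=least_squares(f,s.x,loss="soft_l1");print(s.x,s.fun.round(1).reshape(3,-1).tolist())
im=cv2.imread("pics/w2_1.png")
for c,n in((w[2],0),):
    for p in proj(c,w2(np.r_[PL,[(70,115,22)]],*s.x[:3])): cv2.circle(im,tuple(int(v) for v in p.round()),2,(0,0,255),-1)
    for k in("strip","notched","blank1","switchbox","bin","start_top"):
        for d in ctrl.silhouettes("wrist",k)[:4]:
            cn,_=cv2.findContours(d["mask"].astype(np.uint8),0,2); cv2.drawContours(im,cn,-1,(255,0,255),1)
            print(k,round(d["score"],2),np.round(d["bbox"]))
cv2.imwrite("pics/w2o.png",im)
E
```

```text
[ 5.59300767e+02  8.18198571e+01  8.06048494e-02 -1.10341510e+01] [ 4.2 -1.  -0.1  0.4 -0.1  2.2  0.  -0.8 -1.3  0.1]Traceback (most recent call last):
  File "<stdin>", line 8, in <module>
  File "h.py", line 22, in sub
    cv2.cornerSubPix(g,p,(w,w),(-1,-1),(3,30,0.01)); return p.reshape(-1,2)
    ~~~~~~~~~~~~~~~~^^^^^^^^^^^^^^^^^^^^^^^^^^^^^^^
cv2.error: OpenCV(4.12.0) /io/opencv/modules/imgproc/src/cornersubpix.cpp:99: error: (-215:Assertion failed) Rect(0, 0, src.cols, src.rows).contains(cT) in function 'cornerSubPix'
```

```bash
cat > fit.py <<'E'
from h import *
w=[];uv=[]
p0=[559.3,81.8,0.0806,0]
f=lambda p:np.concatenate([(proj(c,w2(PL,*p[:3])+[0,0,p[3]])-u).ravel() for c,u in zip(w,uv)])
for k,y in enumerate((40,130)):
    ctrl.move_to([550,y,340],q(0)); c=shot("wrist",f"w2_{k}.png"); w.append(c)
    pr=proj(c,w2(PL,*p0[:3])); print(pr.round(0).tolist()); u=sub(c,pr,6); uv.append(u); print((u-pr).round(1).tolist())
s=least_squares(f,p0,loss="soft_l1");print(s.x,s.fun.round(1).reshape(2,-1).tolist())
im=cv2.imread("pics/w2_1.png"); c=w[1]
for p in proj(c,w2(np.r_[PL,[(70,115,22)]],*s.x[:3])): cv2.circle(im,tuple(int(v) for v in p.round()),2,(0,0,255),-1)
for p in uv[1]: cv2.circle(im,tuple(int(v) for v in p.round()),2,(0,255,0),1)
for k in("strip","notched","blank1","switchbox","bin","start_top"):
    for d in ctrl.silhouettes("wrist",k)[:4]:
        cn,_=cv2.findContours(d["mask"].astype(np.uint8),0,2); cv2.drawContours(im,cn,-1,(255,0,255),1)
        print(k,round(d["score"],2),np.round(d["bbox"]))
cv2.imwrite("pics/w2o.png",im)
E
python3 fit.py
```

```text
[[157.0, 80.0], [396.0, 59.0], [187.0, 227.0], [395.0, 207.0], [178.0, 97.0]]
[[-1.5, 1.1], [-2.0, 1.2], [4.5, -5.8], [-2.1, -1.2], [-2.2, 0.4]]
[[236.0, 77.0], [477.0, 57.0], [257.0, 225.0], [464.0, 205.0], [256.0, 94.0]]
[[-1.9, 1.7], [-2.6, 0.5], [-0.0, 0.0], [-2.1, -1.0], [-2.0, 0.3]]
[ 5.58917468e+02  8.38043595e+01  8.46632743e-02 -2.78420871e+00] [[0.7, -0.2, -0.6, -1.2, -4.9, 5.7, 0.4, 0.4, 1.2, 0.4], [0.4, -0.8, -0.7, -0.4, -0.8, -0.2, 0.0, 0.2, 0.5, 0.5]]
strip 0.78 [402. 113. 425. 177.]
notched 0.69 [346. 115. 384. 169.]
notched 0.47 [234.   3. 476. 220.]
notched 0.33 [537. 111. 598. 184.]
notched 0.24 [156.  96. 194. 134.]
switchbox 0.75 [145.  42. 240. 212.]
bin 0.91 [  0. 148. 163. 289.]
start_top 0.74 [181. 166. 206. 198.]
```

View pics/w2o.png

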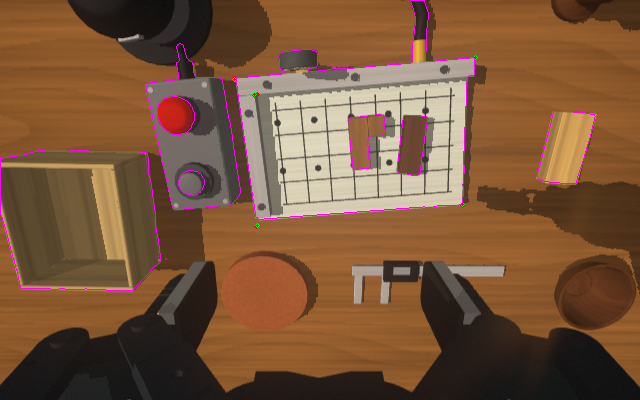

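The fit lands well on the fence and plate corners (green on red). Only the near end of the stop bar is off, so I'll drop that point. The masks outline the strip (413,145), notched (365,142), start button (191,182) and bin (80,220) properly. Now I'll fit box models to the masks from two views each.

```bash
cat >> h.py <<'E'
from scipy.optimize import minimize
def box(x0,x1,y0,y1,h): return np.array([(x,y,z) for x in(x0,x1) for y in(y0,y1) for z in(0,h)],float)
SH={"strip":[box(-35,35,-13,13,18)],"notched":[box(-31,31,-11,11,20),box(7,31,-31,-11,20)],"blank1":[box(-45,45,-21,21,22)]}
def render(c,parts,p,z):
    m=np.zeros((400,640),np.uint8)
    for b in parts:
        h=cv2.convexHull(proj(c,w2(b+[0,0,z],*p)).astype(np.float32))
        cv2.fillConvexPoly(m,np.round(h*16).astype(np.int32),255,cv2.LINE_AA,4)
    return m
def fitobj(views,name,p0,z0,freez=True):
    def cost(p):
        return sum(np.abs(render(c,SH[name],p[:3],z0+(p[3] if freez else 0)).astype(np.float32)/255-m).sum() for c,m in views)/sum(m.sum() for c,m in views)
    p0=np.r_[p0,[0]] if freez else np.asarray(p0,float); s=np.diag([8,8,.15,6][:len(p0)])
    for _ in range(2):
        r=minimize(cost,p0,method="Nelder-Mead",options=dict(initial_simplex=np.vstack([p0,p0+s]),xatol=.02,fatol=1e-4,maxiter=400)); p0=r.x
    return r.x,r.fun
def mask_near(name,c,xyz,tol=40,lo=.15):
    u=proj(c,[xyz])[0]; best=None
    for d in ctrl.silhouettes("wrist",name):
        ys,xs=np.nonzero(d["mask"])
        if len(xs)>200 and d["score"]>lo and len(xs)<8000 and np.hypot(xs.mean()-u[0],ys.mean()-u[1])<tol and (best is None or d["score"]>best[0]): best=(d["score"],d["mask"])
    return None if best is None else best[1]
E
cat > m.py <<'E'
from h import *
w=[];uv=[];V={k:[] for k in("strip","notched","b1","b2","b3")}; st=[];sp=[]
G={"strip":(557,16,40),"notched":(561,70,42),"b1":(550,-178,22),"b2":(557,-374,22),"b3":(506,-457,22)}
Q=np.delete(PL,2,0)
for y in(40,130):
    ctrl.move_to([550,y,340],q(0)); c=shot("wrist"); w.append(c); uv.append(sub(c,proj(c,w2(Q,558.9,83.8,.0847)),5))
    for k in("strip","notched"):
        m=mask_near(k,c,G[k])
        if m is not None: V[k].append((c,m))
    for k,l in(("start_top",st),("stop_top",sp)):
        m=mask_near(k,c,(516,275,77) if k[2]=="a" else (592,280,83),40)
        if m is not None: ys,xs=np.nonzero(m); l.append((c,(xs.mean(),ys.mean())))
f=lambda p:np.concatenate([(proj(c,w2(Q,*p[:3])+[0,0,p[3] if len(p)>3 else 0])-u).ravel() for c,u in zip(w,uv)])
for p in([559,83,.08,0],[559,83,.08]):
    s=least_squares(f,p,loss="soft_l1"); print("plate",s.x.round(4),np.abs(s.fun).max().round(1),"corner",w2([(70,115,22)],*s.x[:3]).round(1))
for n,l in(("start",st),("stop",sp)):
    if len(l)==2: print(n,tri(l))
    elif l: print(n,"1 view",plane(l[0][0],l[0][1],77))
c=w[1]; print("bin",plane(c,[(1,160),(147,153),(132,290),(21,289)],80).round(0).tolist())
for y in(-250,-340):
    ctrl.move_to([520,y,340],q(0)); c=shot("wrist",f"b{-y}.png")
    for k in("b1","b2","b3"):
        m=mask_near("blank1",c,G[k],45)
        if m is not None: V[k].append((c,m))
for k,v in V.items():
    n=k if k in SH else "blank1"; z0=22 if k in SH else 0
    if not v: print(k,"none"); continue
    for fz in((True,False) if len(v)>1 else (False,)): r,e=fitobj(v,n,[*G[k][:2],0.05],z0,fz); print(k,len(v),r.round(3),round(e,3))
print(ctrl.get_state()["clock"])
E
python3 m.py
```

```text
plate [ 5.588497e+02  8.427490e+01  8.240000e-02 -1.463000e+00] 1.1 corner [[619.1 204.6  22. ]]
plate [5.587902e+02 8.425910e+01 8.190000e-02] 1.2 corner [[619.1 204.6  22. ]]
start (array([522.90527346, 276.481042  ,  70.0332807 ]), [0.039570713342214986, 0.03957071334220439])
stop (array([599.08484222, 282.0111037 ,  78.04220827]), [0.023915769612920395, 0.023915769612898995])
bin [[551.0, 478.0, 80.0], [559.0, 318.0, 80.0], [389.0, 360.0, 80.0], [390.0, 497.0, 80.0]]
strip 1 [ 5.60683e+02  1.79610e+01 -4.00000e-02] 0.104
notched 2 [ 5.62883e+02  8.19860e+01  1.10000e-01 -5.18400e+00] 0.083
notched 2 [5.63437e+02 8.19250e+01 1.16000e-01] 0.096
b1 2 [ 5.53754e+02 -1.82431e+02 -6.00000e-02 -6.58400e+00] 0.049
b1 2 [ 5.54376e+02 -1.84006e+02 -6.00000e-02] 0.062
b2 1 [ 5.61555e+02 -3.75136e+02 -1.46000e-01] 0.106
b3 2 [ 5.07641e+02 -4.62358e+02 -6.00000e-03 -8.98200e+00] 0.055
b3 2 [ 5.08882e+02 -4.59336e+02 -1.40000e-02] 0.078
10.1
```

```bash
cat >> h.py <<'E'
def st():
    s=ctrl.get_state(); return dict(clk=round(s["clock"],1),p=s["ee_pos"].round(1).tolist(),F=s["wrist_force"].round(1).tolist(),op=round(float(s["opening"]),3),gf=round(float(s["gripper_force"]),1))
def pick(x,y,th,z,pre,N=60,up=190):
    ctrl.move_to([x,y,up],q(th)); ctrl.grip(pre,N); ctrl.line_to([x,y,z+30],rate=250); ctrl.line_to([x,y,z],rate=80); print("down",st())
    ctrl.grip(0.0,N); print("grip",st()); ctrl.line_to([x,y,z+8],rate=60); ctrl.line_to([x,y,up],rate=250); ctrl.wait(.2); print("up",st())
E
python3 - <<'E'
from h import *
pick(550.3,80.5,.113,48,.45)
s=ctrl.get_state()
if s["opening"]>.1:
    ctrl.move_to([480,423,190],q(0)); print(st()); ctrl.line_to([480,423,62],rate=200); ctrl.grip(.5); ctrl.wait(.2); print("rel",st()); ctrl.line_to([480,423,200],rate=250)
ctrl.move_to([500,250,300],q(0)); shot("wrist","w3.png")
print(st())
E
```

```text
down {'clk': 13.4, 'p': [550.2, 80.5, 48.0], 'F': [0.2, 0.5, -0.2], 'op': 0.449, 'gf': 0.0}
grip {'clk': 13.7, 'p': [550.6, 80.5, 48.6], 'F': [-0.9, -0.0, 6.2], 'op': 0.242, 'gf': 59.3}
up {'clk': 14.8, 'p': [549.6, 80.4, 188.7], 'F': [-0.2, -0.1, -0.5], 'op': 0.237, 'gf': 58.7}
{'clk': 16.2, 'p': [480.4, 422.0, 189.8], 'F': [-0.3, -0.2, -0.7], 'op': 0.239, 'gf': 58.7}
rel {'clk': 17.5, 'p': [480.0, 423.1, 62.2], 'F': [-0.2, -0.4, -0.3], 'op': 0.499, 'gf': 0.0}
{'clk': 19.1, 'p': [499.6, 251.0, 298.8], 'F': [0.8, 0.1, -0.3], 'op': 0.495, 'gf': 0.0}
```

View pics/w3.png

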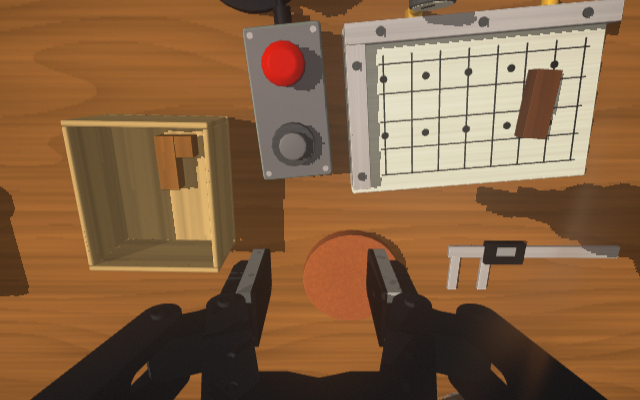

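The notched piece lies in the box at (177,160). The strip is still on the plate at (540,103), and the start button's top is at (293,144).

Run:
```python
from h import *
c=shot("wrist"); print("bin",plane(c,[(63,122),(210,120),(220,270),(90,269)],80).round(0).tolist(),"start",plane(c,(293,144),77).round(1))
V=[(c,mask_near("strip",c,(560,18,40)))]
ctrl.move_to([540,60,320],q(0)); c=shot("wrist"); m=mask_near("strip",c,(560,18,40)); V.append((c,m))
V=[v for v in V if v[1] is not None]
r,e=fitobj(V,"strip",[560,18,-.04],22,False); print(len(V),r,e)
if abs(r[0]-560)<6 and abs(r[1]-18)<6 and len(V)>0:
    pick(r[0],r[1],r[2],49,.55)
    if ctrl.get_state()["opening"]>.15:
        ctrl.move_to([455,420,190],q(0)); print(st()); ctrl.line_to([455,420,75],rate=200); ctrl.grip(.55); ctrl.wait(.3); print("rel",st()); ctrl.line_to([455,420,200],rate=250)
ctrl.move_to([500,250,300],q(0)); c=shot("wrist","w4.png"); print(st())
for k in("strip","notched"): print(k,[(round(d["score"],2),np.round(d["bbox"])) for d in ctrl.spot_in("wrist",k)[:3]])
```

```text
bin [[546.0, 492.0, 80.0], [548.0, 353.0, 80.0], [389.0, 357.0, 80.0], [391.0, 497.0, 80.0]] start [[524.6 275.5  77. ]]
2 [ 5.60466151e+02  1.76645741e+01 -5.27414588e-02] 0.10605072741353035
down {'clk': 22.0, 'p': [560.4, 17.7, 48.9], 'F': [-0.2, 0.0, -0.4], 'op': 0.549, 'gf': 0.0}
grip {'clk': 22.4, 'p': [560.8, 17.7, 49.6], 'F': [-0.3, -0.5, 4.7], 'op': 0.286, 'gf': 59.5}
up {'clk': 23.5, 'p': [559.7, 17.7, 188.7], 'F': [0.5, -0.2, 0.1], 'op': 0.284, 'gf': 58.9}
{'clk': 25.1, 'p': [455.6, 419.1, 189.9], 'F': [0.9, -1.1, -0.7], 'op': 0.286, 'gf': 58.9}
rel {'clk': 26.4, 'p': [455.0, 420.0, 75.0], 'F': [-0.4, -0.1, 0.4], 'op': 0.549, 'gf': 0.0}
{'clk': 28.0, 'p': [499.4, 250.9, 298.7], 'F': [0.3, -0.2, -0.4], 'op': 0.554, 'gf': 0.0}
strip [(0.66, array([152., 134., 198., 185.])), (0.56, array([155., 170., 192., 227.]))]
notched [(0.76, array([153., 134., 199., 185.]))]
```

Both offcuts are in the box. Next are the blanks: re-measure each, pick it, place it with clearance, then push it home with force-guarded moves.

```bash
cat > load.py <<'E'
from h import *
import sys
TH=.082; C=np.array([619.1,204.6])
R=np.array([[np.cos(TH),-np.sin(TH)],[np.sin(TH),np.cos(TH)]])
def W(x,y,z): return [*(C+R@[x,y]),z]
def push(axis,start,end,other,z,th,op,thr=8):
    """axis 0: push +x, 1: push +y, in the corner frame; start/end TCP coordinates"""
    P=lambda v,zz: W(v,other,zz) if axis==0 else W(other,v,zz)
    ctrl.move_to(P(start,z+50),q(th)); ctrl.grip(op); ctrl.line_to(P(start,z),rate=120); ctrl.wait(.15)
    f0=R[:,axis]@ctrl.get_state()["wrist_force"][:2]; ctrl.line_to(P(end-5,z),rate=60); v=end-5
    while v<end+5:
        f=R[:,axis]@ctrl.get_state()["wrist_force"][:2]-f0
        if f<-thr: break
        v+=.7; ctrl.line_to(P(v,z),rate=30); ctrl.wait(.05)
    print("push",axis,"stop",round(v-end,1),"f",round(f,1))
    ctrl.line_to(P(v-12,z),rate=100); ctrl.line_to(P(v-12,z+60),rate=200)
def measure(g,h=270):
    ctrl.move_to([g[0]+20,g[1],h],q(0)); c=shot("wrist"); m=mask_near("blank1",c,(g[0],g[1],22),90)
    if m is None: return None
    ys,xs=np.nonzero(m); p=plane(c,(xs.mean(),ys.mean()),15)[0]
    return fitobj([(c,m)],"blank1",[p[0],p[1],g[2]],0,False)
def load(slot,g):
    r=measure(g); print("meas",r)
    if r is None or r[1]>.2: return False
    r,_=r
    pick(r[0],r[1],r[2],26,.75,60,150)
    if ctrl.get_state()["opening"]<.35: print("lost"); return False
    yc=-21-42*slot
    ctrl.move_to(W(-51,yc-24,150),q(TH)); print("above",st())
    if ctrl.get_state()["opening"]<.35: print("lost"); return False
    ctrl.line_to(W(-51,yc-24,60),rate=200); ctrl.line_to(W(-51,yc-24,49),rate=60); print("dn",st()); ctrl.grip(.58); ctrl.line_to(W(-51,yc-24,120),rate=150)
    push(1,yc-24-21-11-12,yc-21-11,-50,47,TH+np.pi/2,.5)
    push(0,-120,-101,yc,49,TH,0.0)
    return True
if __name__=="__main__":
    print(load(int(sys.argv[1]),[float(v) for v in sys.argv[2:5]]))
    ctrl.move_to([540,80,330],q(0)); shot("wrist",f"l{sys.argv[1]}.png"); print(st())
E
python3 load.py 0 554 -183 -.06
```

```text
meas (array([ 5.54000888e+02, -1.83761731e+02, -5.64522942e-02]), np.float64(0.06435043644421558))
down {'clk': 31.7, 'p': [553.8, -183.7, 25.7], 'F': [1.0, -0.7, 0.1], 'op': 0.749, 'gf': 0.0}
grip {'clk': 32.0, 'p': [554.2, -183.9, 26.6], 'F': [-0.4, 0.5, 5.6], 'op': 0.475, 'gf': 61.3}
up {'clk': 33.1, 'p': [553.3, -183.5, 148.8], 'F': [-0.2, -0.5, 0.2], 'op': 0.474, 'gf': 60.6}
above {'clk': 34.4, 'p': [572.2, 154.6, 149.9], 'F': [0.2, -0.1, -2.1], 'op': 0.47, 'gf': 60.6}
dn {'clk': 35.4, 'p': [572.0, 155.6, 49.2], 'F': [-0.7, 0.8, -0.7], 'op': 0.477, 'gf': 60.6}
push 1 stop 1.3 f -15.9
push 0 stop -0.1 f -8.2
True
{'clk': 49.7, 'p': [539.2, 80.4, 327.9], 'F': [-0.1, 0.6, -1.0], 'op': -0.003, 'gf': 0.0}
```

View pics/l0.png

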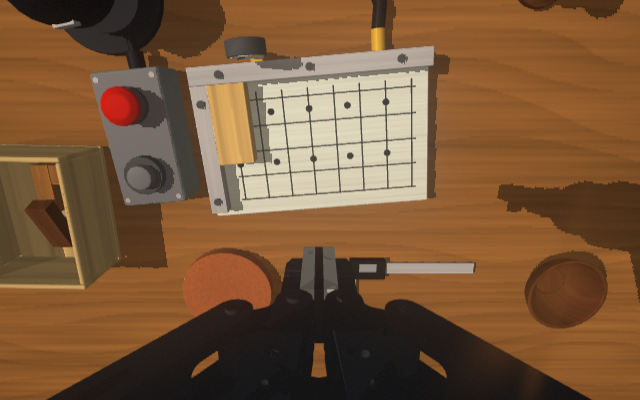

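The first blank sits flush in the corner at about (232,122), and both offcuts are in the box. Now the other two.

```bash
python3 load.py 1 561 -375 -.146 && python3 load.py 2 508 -460 -.01
python3 - <<'E'
import cv2,numpy as np
cv2.imwrite("pics/l12.png",np.hstack([cv2.imread(f"pics/l{i}.png")[:300,80:470] for i in(1,2)]))
E
```

```text
meas (array([ 5.61621960e+02, -3.75600131e+02, -1.47619267e-01]), np.float64(0.07183382475934162))
down {'clk': 53.8, 'p': [561.4, -375.5, 25.6], 'F': [-0.3, -0.2, -0.0], 'op': 0.751, 'gf': 0.0}
grip {'clk': 54.1, 'p': [562.0, -375.9, 26.7], 'F': [-1.3, 0.7, 5.9], 'op': 0.475, 'gf': 61.2}
up {'clk': 55.2, 'p': [561.0, -375.1, 148.6], 'F': [-0.5, 0.6, -0.2], 'op': 0.478, 'gf': 60.6}
above {'clk': 57.0, 'p': [575.8, 112.9, 150.0], 'F': [-0.3, -0.3, 0.0], 'op': 0.474, 'gf': 60.6}
dn {'clk': 57.9, 'p': [575.5, 113.7, 49.2], 'F': [-0.4, -0.3, -0.1], 'op': 0.476, 'gf': 60.6}
push 1 stop 1.3 f -15.7
push 0 stop 0.6 f -10.1
True
{'clk': 72.5, 'p': [539.2, 80.2, 327.8], 'F': [-0.1, 0.5, -0.2], 'op': 0.003, 'gf': 0.0}
meas (array([ 5.08411216e+02, -4.59064969e+02,  3.16791178e-03]), np.float64(0.08369413850271157))
down {'clk': 76.8, 'p': [508.3, -458.9, 25.6], 'F': [-0.1, -0.5, 0.1], 'op': 0.752, 'gf': 0.0}
grip {'clk': 77.2, 'p': [508.7, -459.4, 26.7], 'F': [-0.9, -0.0, 5.3], 'op': 0.475, 'gf': 61.4}
up {'clk': 78.3, 'p': [507.8, -458.5, 148.6], 'F': [0.6, -0.4, -0.1], 'op': 0.469, 'gf': 60.7}
above {'clk': 80.2, 'p': [579.2, 71.0, 150.0], 'F': [0.1, -0.0, -1.1], 'op': 0.477, 'gf': 60.7}
dn {'clk': 81.1, 'p': [578.9, 71.9, 49.2], 'F': [-0.1, 0.6, -1.5], 'op': 0.478, 'gf': 60.6}
push 1 stop 1.3 f -15.0
push 0 stop 0.6 f -10.1
True
{'clk': 95.7, 'p': [539.3, 80.0, 328.0], 'F': [0.2, 0.2, -0.7], 'op': 0.0, 'gf': 0.0}
```

View pics/l12.png

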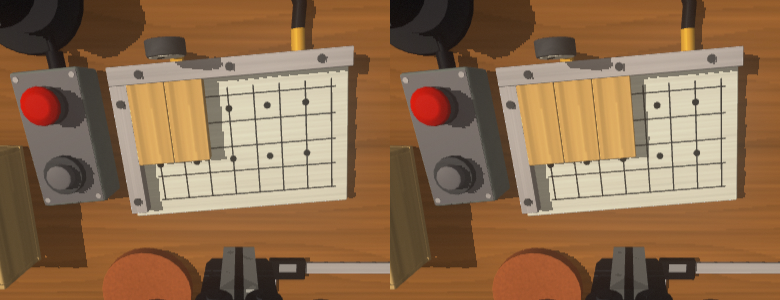

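All three blanks now form a tight, square row. I'll check the top and wrist views for a fourth blank, do a last y-push, and then press start.

Run:
```python
from load import *
c=shot("top","t1.png")
print([(round(d["score"],2),np.round(d["bbox"]).tolist()) for d in ctrl.spot_in("top","blank1")])
yc=-21-84
push(1,yc-21-11-12,yc-21-11,-45,47,TH+np.pi/2,.5)
ctrl.move_to([540,80,330],q(0)); c=shot("wrist","f1.png")
b=np.array([(0,-126,22),(-90,-126,22),(-90,0,22),(0,0,22)],float); P=np.array([W(*v) for v in b]); P[:,2]=44
pr=proj(c,P); print((sub(c,pr[:3],5)-pr[:3]).round(1).tolist())
im=c["pixels"][:,:,::-1].copy(); cv2.polylines(im,[np.round(pr*16).astype(np.int32)],True,(0,0,255),1,4,4)
f=cv2.resize(im[40:220,170:440],(800,533),interpolation=cv2.INTER_CUBIC); cv2.imwrite("pics/f1c.png",f)
t=cv2.imread("pics/t1.png"); cv2.imwrite("pics/t1.png",t); print(st())
```

```text
[(0.4, [241.0, 207.0, 251.0, 210.0])]
push 1 stop 0.6 f -8.9
[[-4.9, -4.9], [0.8, 0.6], [1.3, -0.7]]
{'clk': 103.6, 'p': [539.9, 80.0, 329.2], 'F': [0.2, -0.3, -0.3], 'op': 0.498, 'gf': 0.0}
```

View pics/f1c.png

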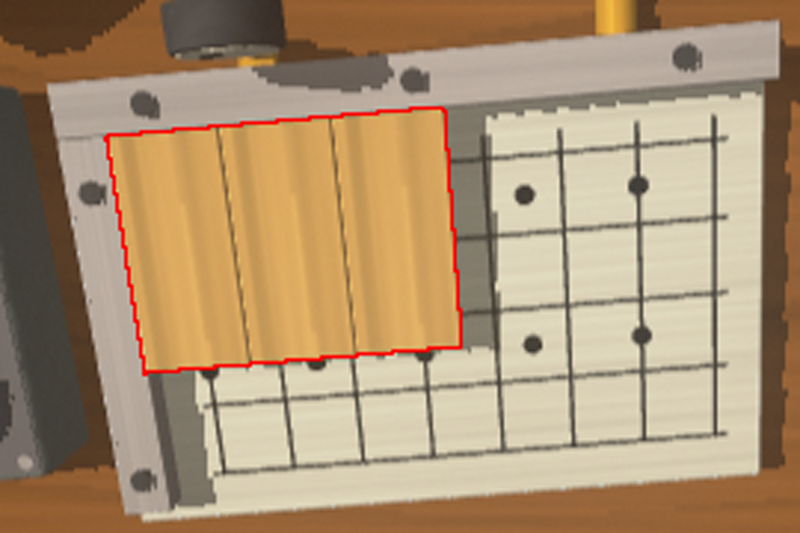

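View pics/t1.png

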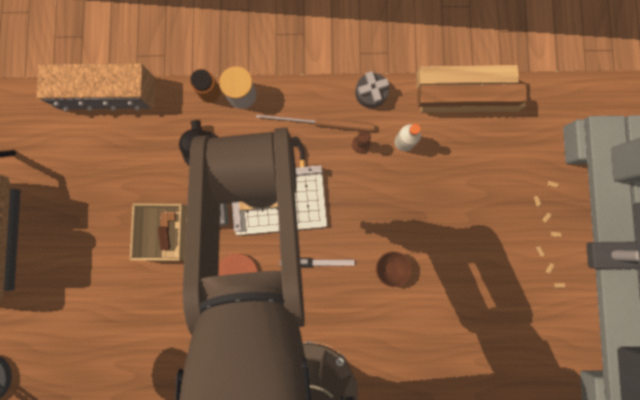

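The row matches the ideal outline (red) within a pixel. The top view shows no fourth blank, and the offcuts are in the box at (168,230). Now press start.

Run:
```python
from load import *
x,y=524,276
ctrl.move_to([x,y,170],q(TH)); ctrl.grip(0.0); ctrl.line_to([x,y,104],rate=120); ctrl.wait(.2)
f0=ctrl.get_state()["wrist_force"][2]; z=104; L=[]
while z>88:
    z-=1; ctrl.line_to([x,y,z],rate=30); ctrl.wait(.05); f=ctrl.get_state()["wrist_force"][2]-f0; L.append((z,round(f,1)))
    if f>15: break
print(L); ctrl.wait(.25); ctrl.line_to([x,y,170],rate=120); ctrl.move_to([540,80,330],q(0)); ctrl.wait(.5)
c=shot("wrist","f2.png"); 
a=cv2.imread("pics/f1.png"); print("row diff",np.abs(a[75:170,205:340].astype(int)-c["pixels"][75:170,205:340,::-1]).mean(), st())
```

```text
[(103, np.float64(-0.5)), (102, np.float64(0.1)), (101, np.float64(-0.2)), (100, np.float64(-0.6)), (99, np.float64(1.3)), (98, np.float64(1.8)), (97, np.float64(2.3)), (96, np.float64(2.7)), (95, np.float64(3.6)), (94, np.float64(3.4)), (93, np.float64(5.2)), (92, np.float64(19.1))]
row diff 3.1882521117608835 {'clk': 112.2, 'p': [540.0, 80.2, 329.9], 'F': [-0.3, -0.3, 0.2], 'op': 0.002, 'gf': 0.0}
```

View pics/f2.png

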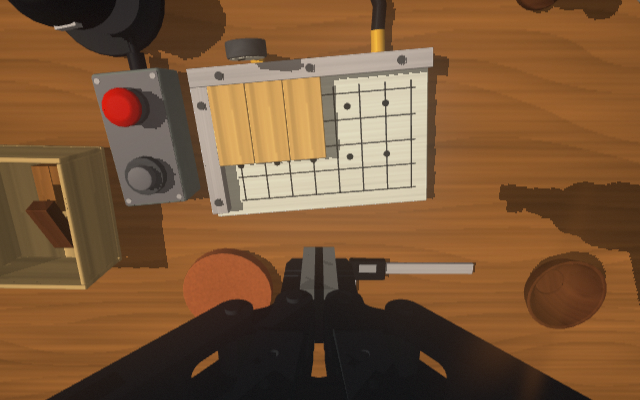

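The spring force rose from 1.3 N to 5 N and then hit a hard stop, so the button went fully down. It is up again at (146,175), the row at (268,122) is intact, and the offcuts are in the box.

```bash
python3 -c "
from cell import ctrl
print(ctrl.job_done())"
```

```text
the job is handed in; nothing more can be done
None
```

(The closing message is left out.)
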